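Roll the loose eggs into the egg tray's empty pockets

TASK

Two eggs lie loose on the flat landing of the wooden egg tray: roll them slowly and gently over the landing into the two empty pockets, one egg in each, so that all four eggs end lying in pockets and at rest. Shells crack easily: nudge them only, never pinch them, press hard on them, knock them along or lift them up. Leave the two eggs that already sit in pockets, the egg timer on the landing and the jars round the tray where they are.

Things in the scene. Friction and masses are not known exactly. Their poses are not given: they have to be found in the camera images.
- tray: fixed pale wooden egg tray, 254 (x) by 312 mm (y), underside at z = 0; measured from its origin, its -x part, toward the robot, is a flat landing 24 mm above the worktop, x -135 to +37, y -148 to +148 mm; behind it, with nothing between, a row of four pocket blocks at x = +70, y = -99, -33, 33, 99 mm. Rim round the outside 8 mm wide, 6 mm over the landing (far side 10 mm)
- mouth_a (a point): Mouth of a round pocket, 47 mm across and 14 mm deep with a 3 mm chamfer, in a grey 66 x 66 mm block whose top is flush with the landing. Point: centre of the mouth, at the landing's level (z 24 mm); an egg lying in it has its centre about 13 mm higher. Empty at the start. Which place in the row it has varies.
- mouth_b (a point): Same as mouth_a for another of the four pockets. Empty at the start. Which place in the row it has varies.
- mouth_c (a point): Same as mouth_a for another of the four pockets. Holds a seated egg at the start. Which place in the row it has varies.
- mouth_d (a point): Same as mouth_a for another of the four pockets. Holds a seated egg at the start. Which place in the row it has varies.
- egg_brown: loose brown hen's egg, 57 mm long and 44 mm across, about 60 g; origin at its centre, long axis = its x axis, level at the start, toward one end of the landing. Loose eggs roll with some resistance: pushed slowly, they stop within millimetres of where the push ends, and drop into a pocket once the centre passes its edge
- egg_cream: loose cream-coloured hen's egg, 57 mm long and 44 mm across, about 60 g; origin at its centre, long axis = its x axis, level at the start, toward the other end of the landing
- egg_seated_1: brown hen's egg, 57 mm long and 44 mm across, about 60 g; origin at its centre, long axis = its x axis, level at the start; already seated in pocket c, to be left alone
- egg_seated_2: cream-coloured hen's egg, 57 mm long and 44 mm across, about 60 g; origin at its centre, long axis = its x axis, level at the start; already seated in pocket d, to be left alone
- egg_timer: red domed kitchen timer, 44 mm across and 43 mm tall, loose, standing on the landing near the middle of its robot-side edge; origin at the centre of its underside. To be left alone.
- salt_shaker: salt shaker, 44 mm across, 90 mm tall, loose, on the worktop beside the tray's -y end; origin at the centre of its underside. To be left alone.
- honey_jar: honey jar with a red lid, 65 mm across, 100 mm tall, loose, on the worktop beside the tray's +y end; origin at the centre of its underside. To be left alone.
- spice_jar: spice jar with a green lid, 46 mm across, 106 mm tall, loose, on the worktop behind the tray; origin at the centre of its underside. To be left alone.
Not all that is in view belongs to the job. What is shaped like the egg_brown but black, purple or yellow is not meant.

How it is judged:
At the end, for the whole second after the job is handed in: Each of the four eggs lies in a pocket (centre within 13 mm of the pocket's middle seen from above and less than 41 mm above the worktop) and is at rest (below 20 mm/s); timer, salt shaker, honey jar and spice jar stand upright within 15 mm (timer) or 20 mm (jars) of where they stood ((horizontal distance between egg_brown and mouth_a below 0.013 m or horizontal distance between egg_brown and mouth_b below 0.013 m or horizontal distance between egg_brown and mouth_c below 0.013 m or horizontal distance between egg_brown and mouth_d below 0.013 m) and height (world z) of each of egg_brown, egg_cream, egg_seated_1, egg_seated_2 below 0.041 m and linear speed of each of egg_brown, egg_cream, egg_seated_1, egg_seated_2 below 0.02 m/s and (horizontal distance between egg_cream and mouth_a below 0.013 m or horizontal distance between egg_cream and mouth_b below 0.013 m or horizontal distance between egg_cream and mouth_c below 0.013 m or horizontal distance between egg_cream and mouth_d below 0.013 m) and (horizontal distance between egg_seated_1 and mouth_a below 0.013 m or horizontal distance between egg_seated_1 and mouth_b below 0.013 m or horizontal distance between egg_seated_1 and mouth_c below 0.013 m or horizontal distance between egg_seated_1 and mouth_d below 0.013 m) and (horizontal distance between egg_seated_2 and mouth_a below 0.013 m or horizontal distance between egg_seated_2 and mouth_b below 0.013 m or horizontal distance between egg_seated_2 and mouth_c below 0.013 m or horizontal distance between egg_seated_2 and mouth_d below 0.013 m) and distance of egg_timer from where it was at the start of the episode below 0.015 m and distance of each of salt_shaker, honey_jar, spice_jar from where it was at the start of the episode below 0.02 m and angle between each of egg_timer, salt_shaker, honey_jar, spice_jar's own z axis and vertical below 0.2 rad); the robot touches nothing.
It fails at once if an egg is pinched or pressed: more than 8 N between the fingers and an egg (contact force between the fingers and egg_brown above 8 N or contact force between the fingers and egg_cream above 8 N or contact force between the fingers and egg_seated_1 above 8 N or contact force between the fingers and egg_seated_2 above 8 N).
It fails at once if an egg is lifted: its centre more than 60 mm above the worktop (46 mm when it lies on the landing) (height (world z) of any of egg_brown, egg_cream, egg_seated_1, egg_seated_2 above 0.06 m).
It fails at once if an egg is knocked along: faster than 0.6 m/s (linear speed of any of egg_brown, egg_cream, egg_seated_1, egg_seated_2 above 0.6 m/s).
It fails at once if an egg that was already seated is shifted by more than 12 mm (distance of any of egg_seated_1, egg_seated_2 from where it was at the start of the episode above 0.012 m).
It fails at once if timer or a jar is knocked over (angle between any of egg_timer, salt_shaker, honey_jar, spice_jar's own z axis and vertical above 0.5 rad).
It also fails if it takes over 67 s, if anything falls off the work surface, if the arm or the gripper's body presses on something with over 40 N, if the wrist force passes 120 N, or if a joint passes its speed limit or range.

ROBOT

A 7-joint arm with a two-finger parallel gripper is mounted at the origin on a cart in front of the work surface, level with it; the furniture and walls round the work are solid. World frame = base frame: x ahead of the robot, y to its left, z up, the work surface at z = 0. Lengths are in m, angles in rad, forces in N, time in s.
With the tool pointing down it reaches from about 0.425 to 0.925 m from the base axis. Payload 6.8 kg.
Tool frame: the origin (TCP) lies on the centre line of the jaws, within the pads' length; the fingertips stand 14 mm ahead of it and the grasp point (between the pads) lies 5 mm behind it (r.tips_ahead is the distance from the TCP to the fingertips, in m); z points along the fingers, y is the line along which they close (so a half turn about z gives the same grasp; the last joint's range is limited). The gripper opens to 85 mm and grips with 20 to 120 N. Pads are 22 mm wide; open, the fingers measure 114 mm over their backs; the gripper's body (76 mm by 85 mm) begins 54 mm behind the grasp point. The pads swing forward as they close: fully open they stand 13 mm farther back than shut.
Start: joints at [1.156, 0.477, 0.022, 1.555, -0.011, 1.109, -0.083], TCP at [0.204, -0.643, 0.245] pointing down, gripper open.
Joint ranges: [-2.96, 2.96], [-0.34, 2.1], [-1.41, 1.46], [0.24, 2.44], [-1.37, 4.51], [0.17, 1.92], [-2.96, 2.96]. Speed limits (rad/s): [2.39, 2.39, 3.14, 3.14, 3.14, 3.14, 3.14].

INTERFACE

Orientations are given as a rotation vector (axis times angle).
In Python, from bench import r, eyes gives the robot as it stands.
- The arm moves only by the tool step_arm, never from a script. Its argument "rows" is a list of rows, each a list of 6 numbers: the shift along the world's x, y, z in units of 60 cm (1.0 is 60 cm), then the turn, a rotation vector about the world's x, y, z in units of pi rad (1.0 is pi rad). In form: [[x, y, z, rx, ry, rz], ...]. A call has 1 to 5 rows; each row is the pose to reach, as a shift and turn from the pose commanded when the call began, turning the shorter way round; what a row does not reach only later rows make up. A row lasts 1/12 s, in which the tool goes at most 41.7 mm and 7.16 degrees, less where a joint would pass 70% of its speed; a pose out of reach is approached as far as the arm can. A call with a number of a shift or a turn outside -1 to 1 is refused whole. A call with a gripper value outside its range is refused whole. "jaw" is the closure, from 0 (fully open) to 1 (shut), set as the call begins (left out, the last holds). The fingers move at their own pace and stop on an object; "squeeze" is the grip in N (left out, the last holds). Time passes only in rows, so rows that repeat a pose let the fingers close. It gives the time, the measured TCP pose, the force, the opening and the grip force at its end, in the units of the state.
- r.get_obs(): the state, without advancing time (a new reading comes with each control period).
- eyes.grab_frame(name): name is "scene" or "side" or "wrist"; returns the picture (420x560x3 uint8, red, green, blue); there is no depth.
- eyes.camera_info(name): a dict with "mtx" (3x3 intrinsics, pixels), "extrinsics" (4x4, takes a point from camera to world coordinates); the wrist camera has in their place "tool_from_camera" (4x4, takes a point from camera to tool coordinates, whose origin is the TCP and whose axes are the flange's). Camera axes: x right, y down, z forward; pixel columns grow to the right and rows downward; lengths in m; the calibration is good to about 2 mm. The wrist camera is an equidistant fisheye: a pixel r from the principal point sees the ray r / f radians off the axis. A picture is of the moment at which its call begins: read the wrist's pose just before it. camera_info takes no time and is no camera call.
- r.hand_in(): hands the job in; it is judged then, once.
The state is a dict: "clock": time; "joints": joint angles; "qvel": joint speeds; "tau": joint torques, N m; "tcp_pos": TCP position; "orientation": TCP orientation; "contact_force": force on the tool from outside, world axes, zero at the start; "moment": the same for the moment, N m; "grip_width": finger opening in m; "gripper_force": force on a finger pad.
Only numpy, scipy, OpenCV 4.12 (cv2) and the standard library are available. Lean on these libraries where they do the work, as an engineer would, in place of code of your own. Each camera call takes 0.05 s, during which the arm holds its last target. There are 200 camera calls.

## Working session

There is one attempt and no reset: what is moved stays moved. The work goes in short steps, Python scripts to look and compute and a tool call to move; the robot and the scene stay as the last step left them, time stands still between calls to the robot, and variables do not carry over. Pictures are saved under pics/ and viewed, at most 10 in all, crops included, and the job is handed in when it is done.

Besides the shell and the picture viewer there is one more tool, called after "Call:" as name([rows], argument=value, ...), one row to a line, values as JSON. step_arm: Moves the arm, as the interface text tells. Shifts and turns lie within -1 to 1; 1 stands for 60 cm of shift or pi rad of turn. Its arguments: {"type":"object","properties":{"rows":{"type":"array"},"jaw":{"type":"number"},"squeeze":{"type":"number"}},"required":["rows"]}

```bash
mkdir -p pics; ls; python3 - <<'E'
from bench import r, eyes
import cv2,numpy as np
o=r.get_obs();print(o)
ims=[]
for n in("scene","side"):
    i=eyes.grab_frame(n);np.save(f"pics/{n}0.npy",i);cv2.imwrite(f"pics/{n}0.png",i[:,:,::-1]);c=eyes.camera_info(n);print(n,c)
    ims.append(i)
E
```

```text
pics
{'clock': 0.0, 'joints': array([ 1.15590169,  0.4778421 ,  0.02232335,  1.55647514, -0.01150492,
        1.10932036, -0.08311821]), 'qvel': array([ 3.69848031e-04,  8.70662589e-04,  3.87822729e-04,  1.20610432e-03,
       -1.10999862e-03, -1.83336311e-03, -2.66215421e-05]), 'tau': array([ 2.85784099e-04, -5.96443713e+01,  1.60831511e+00, -2.81195247e+01,
        1.25041135e-02,  9.41281964e-03, -3.91506092e-05]), 'tcp_pos': array([ 0.20367192, -0.64292197,  0.24428723]), 'orientation': array([-3.10285152e+00, -4.79762530e-01,  6.64616319e-04]), 'contact_force': array([-1.26253877,  0.82001457,  0.19582427]), 'moment': array([-0.00127024,  0.00634542, -0.02845758]), 'gripper_force': 0.0, 'grip_width': 0.08566581335935922}
scene {'mtx': array([[509.15569249,   0.        , 282.59678329],
       [  0.        , 509.15569249, 209.39362047],
       [  0.        ,   0.        ,   1.        ]]), 'extrinsics': array([[-0.83945203, -0.30356839,  0.45073997,  0.01076834],
       [-0.54340123,  0.45981929, -0.70233989,  0.91816649],
       [ 0.00594926, -0.8345133 , -0.55095567,  0.79685122],
       [ 0.        ,  0.        ,  0.        ,  1.        ]])}
side {'mtx': array([[466.21606604,   0.        , 274.14061424],
       [  0.        , 466.21606604, 205.41624947],
       [  0.        ,   0.        ,   1.        ]]), 'extrinsics': array([[ 0.96220549, -0.17053255,  0.21231875,  0.3320195 ],
       [-0.27193627, -0.56007121,  0.78254132, -0.97980582],
       [-0.01453514, -0.81070272, -0.58527757,  0.77497633],
       [ 0.        ,  0.        ,  0.        ,  1.        ]])}
```

View pics/scene0.png

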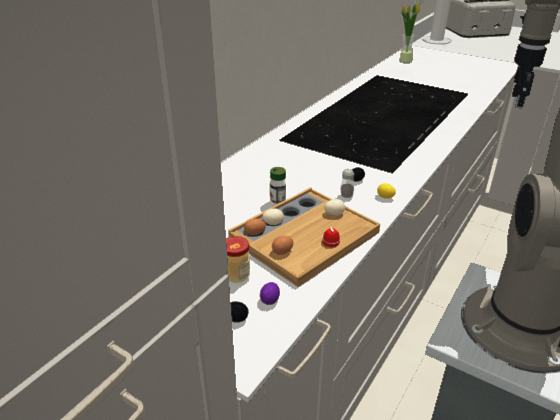

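View pics/side0.png

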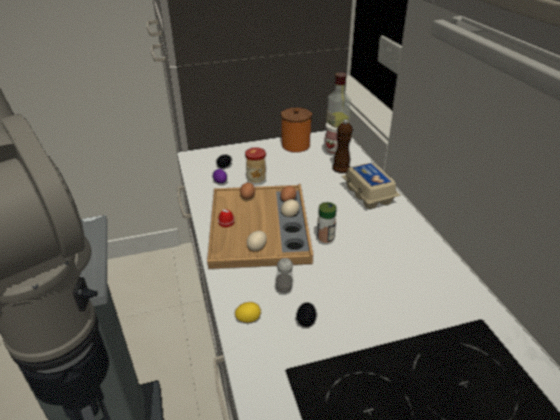

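The loose brown egg is at scene (282,244) / side (247,190), and the loose cream egg is at scene (335,208) / side (257,240). The seated eggs are at scene (255,227) and (273,216), and the empty pockets at scene (291,211) and (307,203). Black, purple and yellow eggs are decoys. I'll enlarge to confirm this and measure.

```bash
cat > h.py <<'E'
import numpy as np, cv2
from bench import r, eyes
def ray(n,px):
    c=eyes.camera_info(n);T=c["extrinsics"]
    d=T[:3,:3]@np.linalg.solve(c["mtx"],[px[0],px[1],1]);return T[:3,3],d
def plane(n,px,z):
    o,d=ray(n,px);return o+d*(z-o[2])/d[2]
def tri(p,q):
    A=[];b=[]
    for n,x in(("scene",p),("side",q)):
        o,d=ray(n,x);d=d/np.linalg.norm(d);M=np.eye(3)-np.outer(d,d);A.append(M);b.append(M@o)
    return np.linalg.lstsq(np.vstack(A),np.hstack(b),rcond=None)[0]
def proj(n,P):
    c=eyes.camera_info(n);T=c["extrinsics"];v=c["mtx"]@(T[:3,:3].T@(np.array(P)-T[:3,3]));return v[:2]/v[2]
E
python3 - <<'E'
from h import *
for n,(x0,y0,x1,y1),k in(("scene",(225,180,385,280),5),("side",(203,172,333,272),5.9)):
    i=np.load(f"pics/{n}0.npy")[y0:y1,x0:x1]
    cv2.imwrite(f"pics/{n}_crop.png",cv2.resize(i,None,fx=k,fy=k,interpolation=cv2.INTER_CUBIC)[:,:,::-1])
    full=np.load(f"pics/{n}0.npy");hsv=cv2.cvtColor(full,cv2.COLOR_RGB2HSV)
    for nm,lo,hi in(("brown",(3,90,60),(14,190,200)),("cream",(8,20,120),(26,85,255)),("red",(0,200,60),(6,255,255)),("grey",(0,0,30),(179,60,135)),("wood",(8,60,80),(26,210,255))):
        m=cv2.inRange(hsv,lo,hi);w=np.zeros_like(m);w[y0:y1,x0:x1]=m[y0:y1,x0:x1]
        N,_,s,c=cv2.connectedComponentsWithStats(w)
        print(n,nm,[(c[j].round(1).tolist(),s[j].tolist()) for j in range(1,N) if s[j,4]>40])
E
```

```text
scene brown [([254.2, 227.2], [244, 218, 22, 18, 255]), ([238.4, 239.4], [226, 235, 24, 17, 79]), ([282.0, 245.8], [272, 237, 22, 18, 274])]
scene cream [([272.6, 193.5], [269, 188, 7, 12, 49]), ([334.6, 206.1], [325, 196, 20, 19, 270]), ([272.5, 215.1], [261, 201, 23, 23, 286]), ([367.8, 219.3], [348, 207, 33, 29, 45]), ([256.4, 265.3], [245, 253, 42, 27, 87])]
scene red [([330.9, 235.7], [324, 229, 15, 13, 155]), ([237.8, 252.4], [228, 246, 21, 10, 74])]
scene grey [([278.4, 192.9], [270, 183, 16, 19, 208]), ([346.7, 190.3], [341, 183, 13, 15, 163]), ([306.6, 201.5], [298, 194, 19, 14, 166]), ([290.1, 209.9], [278, 198, 23, 19, 187]), ([225.7, 257.0], [225, 231, 3, 44, 89]), ([252.5, 233.9], [243, 230, 22, 7, 45]), ([371.4, 263.6], [346, 233, 39, 47, 935])]
scene wood [([380.8, 189.6], [377, 183, 8, 15, 55]), ([301.0, 239.4], [227, 187, 153, 93, 7105])]
side brown [([247.1, 190.5], [240, 183, 16, 17, 194]), ([288.0, 192.8], [281, 186, 16, 15, 190]), ([226.1, 218.6], [217, 208, 18, 21, 96]), ([323.3, 234.5], [319, 228, 9, 14, 101])]
side cream [([224.3, 230.1], [206, 179, 71, 92, 326]), ([293.7, 222.8], [252, 180, 63, 90, 366]), ([289.8, 206.7], [281, 199, 18, 16, 216]), ([256.2, 239.3], [247, 231, 19, 18, 270])]
side red [([225.4, 216.8], [219, 212, 14, 11, 104])]
side grey [([292.0, 227.4], [276, 191, 33, 61, 1090]), ([324.1, 227.3], [314, 208, 19, 36, 299]), ([283.9, 266.1], [276, 258, 18, 14, 122])]
side wood [([252.7, 225.8], [207, 172, 106, 97, 6289]), ([323.3, 234.6], [319, 227, 9, 16, 127])]
```

View pics/scene_crop.png

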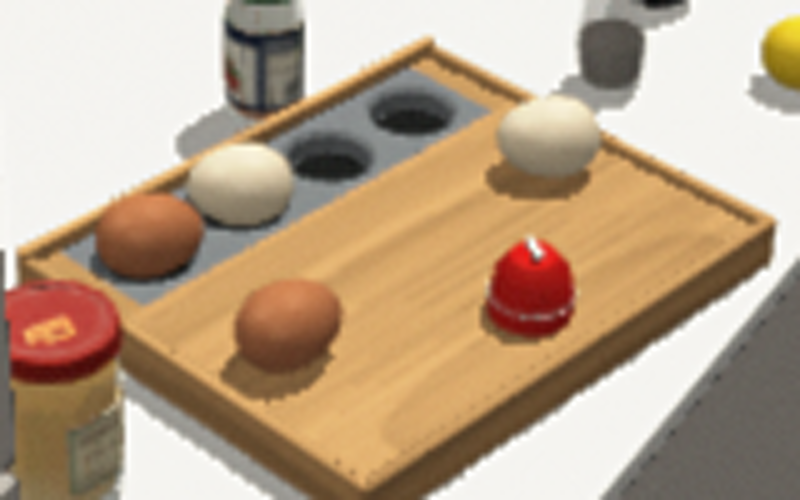

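View pics/side_crop.png

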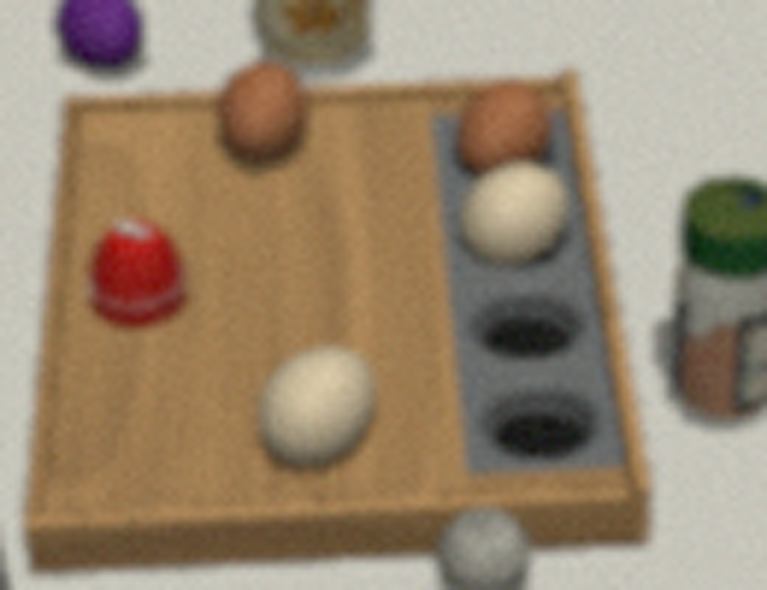

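Confirmed: in the crops the loose brown egg is at scene (282,245) and the loose cream egg at scene (334,207). Both lie on the wood. The seated pair is in the +y half of the row, and the empty pockets are the two at the -y end. Next I'll fit the tray pose.

```bash
python3 - <<'E'
from h import *
from scipy.optimize import least_squares
S=lambda x,y:("scene",(225+x/5-.4,180+y/5-.4)); D=lambda x,y:("side",(203+x/5.9-.4,172+y/5.9-.4))
pts=[(S(330,157),(.07,-.033,.024)),(S(411,114),(.07,-.099,.024)),(D(527,328),(.07,-.033,.024)),(D(542,426),(.07,-.099,.024)),
(S(430,39),(.119+.0,-.156,.034)),(S(775,222),(-.143+.0,-.156,.030)),(S(365,492),(-.143,.156,.030)),
(D(66,100),(-.143,.156,.030)),(D(28,523),(-.143,-.156,.030)),(D(575,73),(.111,.156,.034)),(D(647,493),(.111,-.156,.034)),
(S(495,110),(.037,-.132,.024)),(S(150,303),(.037,.132,.024)),(D(468,472),(.037,-.132,.024)),(D(433,116),(.037,.132,.024)),(D(625,468),(.103,-.132,.024))]
pts[4]=(pts[4][0],(.111,-.156,.034))
def w(p,q): c,s=np.cos(p[2]),np.sin(p[2]);return np.array([p[0]+c*q[0]-s*q[1],p[1]+s*q[0]+c*q[1],q[2]])
f=lambda p:np.hstack([proj(n,w(p,q))-px for (n,px),q in pts])
s=least_squares(f,[.6,0,0],loss="soft_l1");p=s.x;print("tray",p);print(f(p).reshape(-1,2).round(1).tolist())
for k in(-.099,-.033,.033,.099):print("mouth",k,w(p,(.07,k,.024)).round(4))
E_={"brown":(S(288,325),D(262,113)),"cream":(S(549,136),D(317,406)),"seatB":(S(149,237),D(505,128)),"seatC":(S(241,185),D(515,212))}
c,s_=np.cos(p[2]),np.sin(p[2])
for n,(a,b) in E_.items():
    t=tri(a[1],b[1]);z=.046 if n in("brown","cream") else .037
    P=[plane(*a,z),plane(*b,z)];m=(P[0]+P[1])/2;d=m[:2]-p[:2]
    print(n,t.round(4),[x[:2].round(4) for x in P],"tray frame",(c*d[0]+s_*d[1]).round(4),(-s_*d[0]+c*d[1]).round(4))
a=S(531,300);b=D(137,278);t=tri(a[1],b[1]);d=t[:2]-p[:2];print("timer",t.round(4),"tray frame",c*d[0]+s_*d[1],-s_*d[0]+c*d[1])
E
```

```text
tray [ 0.56244769 -0.02916643 -0.22669686]
[[0.0, -1.1], [0.4, -1.4], [-0.2, -1.1], [-0.6, -1.2], [-0.0, -1.9], [1.1, -1.4], [0.2, -1.4], [-0.5, -1.5], [-1.6, -0.0], [0.6, -1.4], [0.9, -0.9], [0.1, -0.4], [-1.1, -0.2], [-0.5, 0.5], [-0.2, -0.3], [0.1, -0.0]]
mouth -0.099 [ 0.6084 -0.1414  0.024 ]
mouth -0.033 [ 0.6232 -0.0771  0.024 ]
mouth 0.033 [ 0.6381 -0.0127  0.024 ]
mouth 0.099 [0.6529 0.0516 0.024 ]
brown [0.5437 0.0885 0.0432] [array([0.5417, 0.0915]), array([0.5429, 0.0844])] tray frame -0.046 0.1096
cream [ 0.5164 -0.1295  0.044 ] [array([ 0.5152, -0.1267]), array([ 0.5158, -0.1319])] tray frame -0.0232 -0.1082
seatB [0.6529 0.0542 0.0339] [array([0.6483, 0.0585]), array([0.6532, 0.0513])] tray frame 0.0671 0.1018
seatC [ 0.6384 -0.0111  0.0339] [array([ 0.6352, -0.007 ]), array([ 0.6376, -0.0148])] tray frame 0.068 0.0344
timer [ 0.4625 -0.0081  0.0323] tray frame -0.10211096523280287 -0.0019496787646637315
```

```bash
cat >> h.py <<'E'
T0=np.array([.56245,-.02917]);TY=-.2267
def t2w(x,y): c,s=np.cos(TY),np.sin(TY);return T0+[c*x-s*y,s*x+c*y]
def w2t(p): c,s=np.cos(TY),np.sin(TY);d=np.array(p[:2])-T0;return np.array([c*d[0]+s*d[1],-s*d[0]+c*d[1]])
from scipy.spatial.transform import Rotation as Ro
def yaw(o): x=Ro.from_rotvec(o["orientation"]).as_matrix()[:,0];return np.arctan2(x[1],x[0])
def goto(x,y,z,head):
    "shift to tray-frame x,y at TCP z with tool-x (or -x) along tray heading (deg); row units"
    o=r.get_obs();w=t2w(x,y);d=np.r_[w,z]-o["tcp_pos"];a=TY+np.radians(head)-yaw(o);a=(a+np.pi/2)%np.pi-np.pi/2
    print("goto",(d/.6).round(4),"rz",round(a/np.pi,4),"deg",np.degrees(a).round(1),"now tray",w2t(o["tcp_pos"]).round(4),o["tcp_pos"][2].round(4),"w",round(o["grip_width"],4),"t",o["clock"])
E
python3 - <<'E'
from h import *
goto(-.078,-.109,.20,0); goto(-.078,-.109,.05,0); print(r.tips_ahead)
a=(225+62/5-.4,180+325/5);  # lid region
for px in[(236,246)]:
    print("honey lid",w2t(plane("scene",px,.1)))
print(w2t(plane("side",(256,154),.1)), "shaker",w2t(plane("side",(285,266),.09)))
E
```

```text
goto [ 0.4304  0.8753 -0.074 ] rz -0.1698 deg -30.6 now tray [-0.2116 -0.6788] 0.2444 w 0.0855 t 0.1
goto [ 0.4304  0.8753 -0.324 ] rz -0.1698 deg -30.6 now tray [-0.2116 -0.6788] 0.2444 w 0.0855 t 0.1
0.014
honey lid [-0.03021978  0.240676  ]
[-0.01552364  0.21641349] shaker [ 0.03773563 -0.25125258]
```

Call:
step_arm([
  [0.06, 0.12, 0, 0, 0, -0.035],
  [0.12, 0.24, 0, 0, 0, -0.07],
  [0.18, 0.36, 0, 0, 0, -0.105],
  [0.24, 0.48, 0, 0, 0, -0.14],
  [0.27, 0.54, 0, 0, 0, -0.17],
], jaw=0.65, squeeze=20)

```text
clock: 0.52
tcp_pos: [0.2973, -0.4551, 0.2449]
orientation: [-3.12, 0.365, 0.001]
contact_force: [1.1, 0.3, -0.4]
grip_width: 0.0297
gripper_force: 0.0
```

Call:
step_arm([
  [0.04, 0.08, -0.03, 0, 0, 0],
  [0.08, 0.16, -0.06, 0, 0, 0],
  [0.12, 0.24, -0.08, 0, 0, 0],
  [0.16, 0.335, -0.1, 0, 0, 0],
  [0.16, 0.335, -0.1, 0, 0, 0],
])

```text
clock: 0.93
tcp_pos: [0.3841, -0.2743, 0.1896]
orientation: [-3.121, 0.356, 0.0]
contact_force: [1.6, -0.4, -0.0]
grip_width: 0.0299
gripper_force: 0.0
```

```bash
python3 - <<'E'
from h import *
goto(-.078,-.109,.052,0)
E
```

```text
goto [ 0.1298  0.2608 -0.2294] rz 0.0002 deg 0.0 now tray [-0.1187 -0.279 ] 0.1896 w 0.0299 t 0.9333
```

Call:
step_arm([
  [0.03, 0.06, 0, 0, 0, 0],
  [0.06, 0.12, 0, 0, 0, 0],
  [0.09, 0.18, 0, 0, 0, 0],
  [0.13, 0.261, 0, 0, 0, 0],
  [0.13, 0.261, 0, 0, 0, 0],
])

```text
clock: 1.35
tcp_pos: [0.4644, -0.1132, 0.1904]
orientation: [-3.12, 0.344, -0.002]
contact_force: [0.2, 0.2, -0.4]
grip_width: 0.0297
gripper_force: 0.0
```

```bash
python3 - <<'E'
from h import *
goto(-.078,-.109,.052,0)
o=r.get_obs();i=eyes.grab_frame("wrist");cv2.imwrite("pics/w1.png",i[:,:,::-1])
E
```

```text
goto [-0.0041 -0.0077 -0.2307] rz -0.0022 deg -0.4 now tray [-0.0766 -0.104 ] 0.1904 w 0.0297 t 1.35
```

View pics/w1.png

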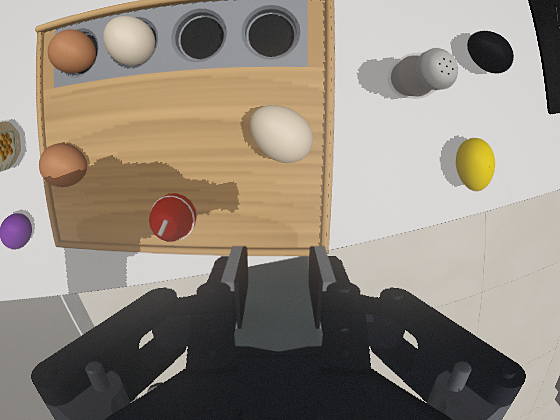

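Wrist view: loose cream egg (281,134), loose brown (63,165), timer (172,217), empty mouths (201,36) and (271,34), seated eggs (72,51) and (129,41). This matches my map. I'll add wrist localisation.

```bash
cat >> h.py <<'E'
def wplane(px,z,o):
    c=eyes.camera_info("wrist");M=c["mtx"];u=np.array([(px[0]-M[0,2])/M[0,0],(px[1]-M[1,2])/M[1,1]]);t=np.hypot(*u)
    v=np.r_[np.sin(t)*u/max(t,1e-9),np.cos(t)];X=c["tool_from_camera"];R=Ro.from_rotvec(o["orientation"]).as_matrix()
    p=o["tcp_pos"]+R@X[:3,3];d=R@(X[:3,:3]@v);return p+d*(z-p[2])/d[2]
def look(save=None):
    o=r.get_obs();i=eyes.grab_frame("wrist")
    if save:cv2.imwrite(save,i[:,:,::-1])
    h=cv2.cvtColor(i,cv2.COLOR_RGB2HSV)
    for nm,lo,hi in(("brown",(3,110,60),(12,200,220)),("cream",(10,15,130),(26,80,255)),("timer",(0,215,60),(5,255,255))):
        m=cv2.morphologyEx(cv2.inRange(h,lo,hi),cv2.MORPH_OPEN,np.ones((5,5)))
        for k in cv2.findContours(m,0,2)[0]:
            if cv2.contourArea(k)>300:
                k=cv2.convexHull(k);x,y=cv2.moments(k)["m10"]/cv2.moments(k)["m00"],cv2.moments(k)["m01"]/cv2.moments(k)["m00"];e=cv2.fitEllipse(k)
                print(nm,(round(x),round(y)),"A",cv2.contourArea(k),"tray",(w2t(wplane((x,y),.046,o))*1000).round(1),"z37",(w2t(wplane((x,y),.037,o))*1000).round(1),"ell",np.round(e[1],0),round(e[2]))
    return i,o
E
python3 - <<'E'
from h import *
_,o=look()
for px in[(201,36),(271,34)]:print("mouth",w2t(wplane(px,.024,o))*1000)
E
```

```text
brown (179, 212) A 442.0 tray [-93.7 -12.9] z37 [-96.6  -9.9] ell [19. 33.] 136
cream (386, 371) A 410.0 tray [-295.6 -235.3] z37 [-305.1 -239.6] ell [13. 57.] 128
cream (173, 369) A 341.0 tray [-293.9   22.1] z37 [-303.4   26.3] ell [14. 43.] 53
cream (137, 297) A 3131.5 tray [-190.3   46.4] z37 [-196.4   51.3] ell [ 72. 134.] 69
cream (476, 299) A 32286.5 tray [-197.2 -332.4] z37 [-203.6 -340. ] ell [229. 529.] 148
cream (281, 133) A 2725.5 tray [ -23.9 -105.2] z37 [ -24.5 -105.3] ell [52. 68.] 125
cream (128, 39) A 1910.0 tray [65.9 31.2] z37 [68.2 35.6] ell [46. 53.] 119
mouth [ 66.59313577 -31.68928759]
mouth [ 66.06168627 -95.49890849]
```

Call:
step_arm([
  [-0.004, -0.009, -0.06, 0, 0, 0],
  [-0.004, -0.009, -0.12, 0, 0, 0],
  [-0.004, -0.009, -0.18, 0, 0, 0],
  [-0.004, -0.009, -0.23, 0, 0, 0],
  [-0.004, -0.009, -0.23, 0, 0, 0],
])

```text
clock: 1.87
tcp_pos: [0.4547, -0.1259, 0.0474]
orientation: [3.121, -0.359, -0.016]
contact_force: [-1.2, 0.1, -0.4]
grip_width: 0.0298
gripper_force: 0.0
```

```bash
python3 - <<'E'
from h import *
goto(-.05,-.110,.052,0); goto(-.02,-.107,.052,0)
E
```

```text
goto [0.0571 0.0013 0.0077] rz 0.0007 deg 0.1 now tray [-0.0832 -0.1184] 0.0474 w 0.0298 t 1.8667
goto [ 0.1069 -0.0051  0.0077] rz 0.0007 deg 0.1 now tray [-0.0832 -0.1184] 0.0474 w 0.0298 t 1.8667
```

Call:
step_arm([
  [0, 0, 0.008, 0, 0, 0],
  [0, 0, 0.008, 0, 0, 0],
  [0, 0, 0.008, 0, 0, 0],
])

```text
clock: 2.12
tcp_pos: [0.4611, -0.1259, 0.0593]
orientation: [3.121, -0.358, 0.007]
contact_force: [1.0, 0.5, -0.2]
grip_width: 0.0301
gripper_force: 0.0
```

```bash
python3 - <<'E'
from h import *
goto(-.05,-.110,.052,0); goto(-.02,-.107,.052,0)
E
```

```text
goto [ 0.0465  0.0014 -0.0122] rz 0.0005 deg 0.1 now tray [-0.077  -0.1171] 0.0593 w 0.0301 t 2.1167
goto [ 0.0963 -0.005  -0.0122] rz 0.0005 deg 0.1 now tray [-0.077  -0.1171] 0.0593 w 0.0301 t 2.1167
```

Call:
step_arm([
  [0.008, 0.003, -0.004, 0, 0, 0],
  [0.016, 0.006, -0.008, 0, 0, 0],
  [0.024, 0.009, -0.012, 0, 0, 0],
  [0.031, 0.009, -0.012, 0, 0, 0],
  [0.038, 0.008, -0.012, 0, 0, 0],
])

```text
clock: 2.53
tcp_pos: [0.483, -0.1199, 0.0498]
orientation: [-3.121, 0.355, -0.0]
contact_force: [-0.1, 0.8, 0.4]
grip_width: 0.0297
gripper_force: 0.0
```

```bash
python3 - <<'E'
from h import *
goto(-.02,-.107,.052,0)
look()
E
```

```text
goto [ 0.0598 -0.0151  0.0037] rz -0.0001 deg -0.0 now tray [-0.057  -0.1062] 0.0498 w 0.0297 t 2.5333
cream (386, 371) A 408.0 tray [-127.8 -169.3] z37 [-137.4 -173.6] ell [13. 59.] 128
cream (520, 352) A 10001.5 tray [-134.4 -277.2] z37 [-144.4 -288.8] ell [148. 161.] 84
cream (277, 201) A 10702.5 tray [ -23.6 -105.1] z37 [ -26.2 -105. ] ell [103. 133.] 125
cream (25, 36) A 3624.0 tray [63.6 22.2] z37 [66.9 30.9] ell [73. 81.] 26
```

Call:
step_arm([
  [0.0066, -0.001, 0.002, 0, 0, 0],
  [0.0132, -0.002, 0.002, 0, 0, 0],
  [0.0198, -0.003, 0.002, 0, 0, 0],
  [0.0264, -0.004, 0.002, 0, 0, 0],
  [0.033, -0.005, 0.002, 0, 0, 0],
])

```text
clock: 3.0
tcp_pos: [0.5025, -0.1234, 0.051]
orientation: [3.121, -0.356, 0.0]
contact_force: [-3.1, 0.2, 1.6]
grip_width: 0.03
gripper_force: 0.6
```

Call:
step_arm([
  [0.0066, -0.001, 0, 0, 0, 0],
  [0.0132, -0.002, 0, 0, 0, 0],
  [0.0198, -0.003, 0, 0, 0, 0],
  [0.0264, -0.004, 0, 0, 0, 0],
  [0.033, -0.005, 0, 0, 0, 0],
])

```text
clock: 3.42
tcp_pos: [0.5222, -0.1263, 0.051]
orientation: [3.121, -0.356, -0.0]
contact_force: [-0.8, -0.1, 1.4]
grip_width: 0.0296
gripper_force: 0.7
```

```bash
python3 - <<'E'
from h import *
goto(.02,-.1,.052,0)
look("pics/w2.png")
E
```

```text
goto [ 0.062  -0.0079  0.0017] rz 0.0002 deg 0.0 now tray [-0.0173 -0.1037] 0.051 w 0.0296 t 3.4167
cream (529, 369) A 6103.5 tray [-120.1 -299.3] z37 [-131.8 -312.5] ell [ 94. 131.] 4
cream (269, 211) A 10351.0 tray [ 11.  -99.5] z37 [  8.2 -99.2] ell [102. 131.] 113
cream (28, 106) A 4342.0 tray [66.3 23.4] z37 [67.2 31.9] ell [74. 86.] 167
```

View pics/w2.png

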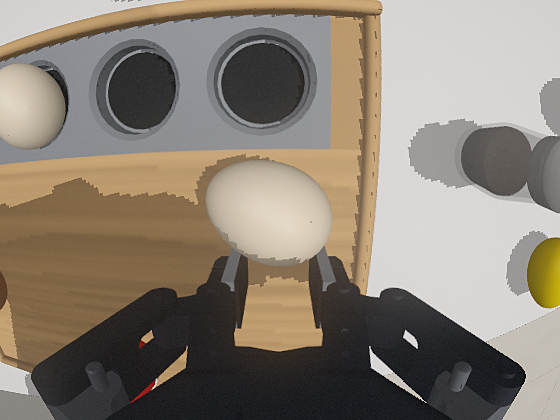

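The cream egg sits in the notch at (269,211), lined up with the mouth at (265,83). I'll keep pushing straight.

Call:
step_arm([
  [0.0065, -0.0015, 0, 0, 0, 0],
  [0.013, -0.003, 0, 0, 0, 0],
  [0.0195, -0.0045, 0, 0, 0, 0],
  [0.026, -0.006, 0, 0, 0, 0],
  [0.0325, -0.0075, 0, 0, 0, 0],
])

```text
clock: 3.88
tcp_pos: [0.5418, -0.1309, 0.051]
orientation: [3.121, -0.356, 0.0]
contact_force: [-0.2, 1.1, 1.4]
grip_width: 0.0301
gripper_force: 0.7
```

Call:
step_arm([
  [0.005, -0.001, 0, 0, 0, 0],
  [0.01, -0.002, 0, 0, 0, 0],
  [0.015, -0.003, 0, 0, 0, 0],
  [0.02, -0.004, 0, 0, 0, 0],
  [0.02, -0.004, 0, 0, 0, 0],
])

```text
clock: 4.3
tcp_pos: [0.5544, -0.1333, 0.0511]
orientation: [-3.121, 0.356, -0.002]
contact_force: [-0.8, 0.6, 0.2]
grip_width: 0.0298
gripper_force: 0.0
```

```bash
python3 - <<'E'
from h import *
goto(.02,-.1,.052,0)
look()
E
```

```text
goto [0.0085 0.0037 0.0015] rz 0.0002 deg 0.0 now tray [ 0.0155 -0.1033] 0.0511 w 0.0298 t 4.3
cream (534, 381) A 4001.0 tray [-107.  -316.5] z37 [-120.  -330.8] ell [ 97. 363.] 76
cream (273, 207) A 10410.0 tray [  45.9 -100.7] z37 [  43.1 -100.6] ell [102. 131.] 109
cream (30, 163) A 4548.0 tray [69.4 25.7] z37 [68.3 34.3] ell [72. 90.] 151
```

Call:
step_arm([
  [0.004, 0, 0, 0, 0, 0],
  [0.008, -0.001, 0, 0, 0, 0],
  [0.012, -0.002, 0, 0, 0, 0],
  [0.012, -0.002, 0, 0, 0, 0],
  [0.012, -0.002, 0, 0, 0, 0],
])

```text
clock: 4.77
tcp_pos: [0.5608, -0.1344, 0.051]
orientation: [3.121, -0.356, 0.0]
contact_force: [0.8, 0.2, -0.5]
grip_width: 0.0298
gripper_force: 0.0
```

```bash
python3 - <<'E'
from h import *
goto(.02,-.1,.052,0)
look()
E
```

```text
goto [-0.0022  0.0056  0.0017] rz 0.0002 deg 0.0 now tray [ 0.022 -0.103] 0.051 w 0.0298 t 4.7667
brown (202, 11) A 627.5 tray [137.4 -70.8] z37 [140.4 -68.6] ell [26. 44.] 114
cream (535, 383) A 3751.0 tray [-103.5 -318.9] z37 [-116.7 -333.4] ell [ 73. 107.] 25
cream (29, 170) A 4031.0 tray [72.2 27.6] z37 [70.8 36.3] ell [73. 85.] 145
cream (271, 173) A 8948.0 tray [ 67.1 -99.5] z37 [ 65.4 -99.3] ell [ 98. 117.] 98
```

The cream egg has dropped into its pocket. Next I retract and move above the brown egg.

Call:
step_arm([
  [-0.02, 0.004, 0, 0, 0, 0],
  [-0.04, 0.009, 0.02, 0, 0, 0],
  [-0.05, 0.011, 0.08, 0, 0, 0],
  [-0.05, 0.011, 0.14, 0, 0, 0],
  [-0.05, 0.011, 0.2, 0, 0, 0],
])

```text
clock: 5.23
tcp_pos: [0.5294, -0.1276, 0.172]
orientation: [-3.121, 0.356, 0.003]
contact_force: [0.6, -0.3, 0.8]
grip_width: 0.0299
gripper_force: 0.0
```

```bash
python3 - <<'E'
from h import *
goto(-.045,.165,.18,-90.);goto(-.045,.165,.052,-90.);print(r.get_obs()["joints"])
E
```

```text
goto [0.0439 0.4489 0.0133] rz -0.4999 deg -90.0 now tray [-0.0101 -0.1033] 0.172 w 0.0299 t 5.2333
goto [ 0.0439  0.4489 -0.2   ] rz -0.4999 deg -90.0 now tray [-0.0101 -0.1033] 0.172 w 0.0299 t 5.2333
[ 0.2597885   0.35696041 -0.16923289  1.92959893  0.07737437  0.86310506
 -1.747364  ]
```

```bash
python3 - <<'E'
from h import *
print(eyes.camera_info("wrist")["tool_from_camera"].round(3))
E
```

```text
[[-0.    -0.959 -0.283  0.071]
 [ 1.     0.    -0.001 -0.   ]
 [ 0.001 -0.283  0.959 -0.129]
 [ 0.     0.     0.     1.   ]]
```

Call:
step_arm([
  [0.01, 0.05, 0.02, 0, 0, 0.039],
  [0.02, 0.11, 0.03, 0, 0, 0.078],
  [0.03, 0.17, 0.03, 0, 0, 0.117],
  [0.03, 0.23, 0.03, 0, 0, 0.156],
  [0.03, 0.29, 0.03, 0, 0, 0.195],
])

```text
clock: 5.65
tcp_pos: [0.5486, 0.0477, 0.1895]
orientation: [3.082, 0.61, 0.001]
contact_force: [0.9, -0.2, 0.5]
grip_width: 0.03
gripper_force: 0.0
```

Call:
step_arm([
  [0.005, 0.05, 0.02, 0, 0, 0.039],
  [0.01, 0.1, 0.02, 0, 0, 0.078],
  [0.014, 0.13, 0.02, 0, 0, 0.117],
  [0.014, 0.15, 0.02, 0, 0, 0.156],
  [0.014, 0.159, 0.02, 0, 0, 0.195],
])

```text
clock: 6.07
tcp_pos: [0.5566, 0.1444, 0.2012]
orientation: [-2.751, -1.516, -0.001]
contact_force: [0.0, -0.3, 0.4]
grip_width: 0.0295
gripper_force: 0.0
```

Call:
step_arm([
  [0, 0, 0, 0, 0, 0.039],
  [0, 0, 0, 0, 0, 0.078],
  [0, 0, 0, 0, 0, 0.11],
  [0, 0, 0, 0, 0, 0.11],
  [0, 0, 0, 0, 0, 0.11],
])

```text
clock: 6.48
tcp_pos: [0.5569, 0.1413, 0.2009]
orientation: [-2.462, -1.951, 0.0]
contact_force: [-0.2, -0.8, -0.3]
grip_width: 0.0301
gripper_force: 0.0
```

```bash
python3 - <<'E'
from h import *
goto(-.045,.165,.052,90)
look("pics/w3.png")
E
```

```text
goto [-0.002   0.0006 -0.2481] rz 0.0013 deg 0.2 now tray [-0.0438  0.1649] 0.2009 w 0.0301 t 6.4833
cream (22, 405) A 1366.0 tray [-550.5 -256.5] z37 [-566.6 -272.2] ell [42. 65.] 115
cream (170, 371) A 403.5 tray [-181.3  -64.6] z37 [-185.6  -74.2] ell [14. 52.] 51
cream (24, 333) A 842.5 tray [-422.7  -43.7] z37 [-434.7  -52.6] ell [17. 71.] 150
cream (140, 289) A 503.5 tray [-194.5   59.1] z37 [-199.3   53.4] ell [22. 47.] 35
cream (551, 227) A 936.0 tray [294.8 122.5] z37 [305.5 118.8] ell [ 18. 101.] 3
cream (48, 117) A 20231.0 tray [-282.5  249.1] z37 [-290.1  249.5] ell [169. 246.] 22
```

View pics/w3.png

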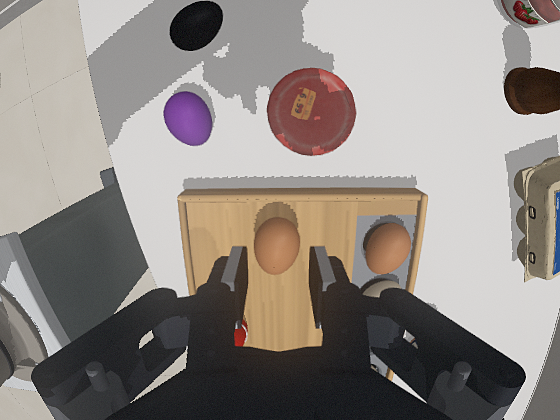

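Brown egg at (277,245), long axis along tray y. The honey lid is at (311,112), well clear of the rim. I'll check positions in mm.

```bash
python3 - <<'E'
from h import *
o=r.get_obs()
for n,p,z in(("brown",(277,245),.046),("back end",(278,216),.046),("seat",(388,247),.037),("honey",(311,112),.1),("honey near",(312,155),.1),("rim",(300,192),.03)):print(n,(w2t(wplane(p,z,o))*1000).round(1))
E
```

```text
brown [-45.7 113.6]
back end [-44.6 142.6]
seat [ 67.8 105.2]
honey [-21.1 236.9]
honey near [-20.  206.2]
rim [-23.6 161.3]
```

Call:
step_arm([
  [0, 0, -0.06, 0, 0, 0],
  [0, 0, -0.12, 0, 0, 0],
  [0, 0, -0.18, 0, 0, 0],
  [0, 0, -0.23, 0, 0, 0],
  [0, 0, -0.246, 0, 0, 0],
])

```text
clock: 6.95
tcp_pos: [0.5542, 0.1404, 0.0492]
orientation: [-2.459, -1.951, 0.01]
contact_force: [-1.4, -0.4, -0.3]
grip_width: 0.0296
gripper_force: 0.0
```

Call:
step_arm([
  [0, 0, 0, 0, 0, 0],
  [0, 0, 0, 0, 0, 0],
])

```text
clock: 7.12
tcp_pos: [0.5575, 0.142, 0.0542]
orientation: [2.46, 1.954, 0.001]
contact_force: [0.5, -0.2, 0.3]
grip_width: 0.03
gripper_force: 0.0
```

```bash
python3 - <<'E'
from h import *
goto(-.043,.140,.053,90);goto(-.035,.1,.053,90)
E
```

```text
goto [-0.0091 -0.0418 -0.002 ] rz 0.0005 deg 0.1 now tray [-0.0433  0.1657] 0.0542 w 0.03 t 7.1167
goto [-0.0111 -0.1098 -0.002 ] rz 0.0005 deg 0.1 now tray [-0.0433  0.1657] 0.0542 w 0.03 t 7.1167
```

Now I push along -y at 4–5 mm per row and check partway.

Call:
step_arm([
  [-0.0018, -0.008, -0.002, 0, 0, 0],
  [-0.0036, -0.016, -0.002, 0, 0, 0],
  [-0.0054, -0.024, -0.002, 0, 0, 0],
  [-0.007, -0.032, -0.002, 0, 0, 0],
  [-0.0085, -0.039, -0.002, 0, 0, 0],
])

```text
clock: 7.53
tcp_pos: [0.5522, 0.1174, 0.053]
orientation: [2.459, 1.954, 0.002]
contact_force: [0.5, 0.4, 0.7]
grip_width: 0.03
gripper_force: 0.4
```

Call:
step_arm([
  [-0.001, -0.006, 0, 0, 0, 0],
  [-0.002, -0.012, 0, 0, 0, 0],
  [-0.003, -0.018, 0, 0, 0, 0],
  [-0.004, -0.024, 0, 0, 0, 0],
  [-0.005, -0.03, 0, 0, 0, 0],
])

```text
clock: 7.95
tcp_pos: [0.549, 0.1, 0.0522]
orientation: [-2.459, -1.955, -0.001]
contact_force: [-0.4, 1.3, 1.5]
grip_width: 0.0298
gripper_force: 0.4
```

```bash
python3 - <<'E'
from h import *
goto(-.035,.08,.053,90)
f=[]
for n,(x0,y0,x1,y1) in(("scene",(225,180,385,280)),("side",(203,172,333,272))):
    f.append(cv2.resize(eyes.grab_frame(n)[y0:y1,x0:x1],(400,290),interpolation=cv2.INTER_CUBIC))
cv2.imwrite("pics/b1.png",np.hstack(f)[:,:,::-1])
E
```

```text
goto [-0.0045 -0.0723  0.0013] rz 0.0002 deg 0.0 now tray [-0.0421  0.1229] 0.0522 w 0.0298 t 7.95
```

View pics/b1.png

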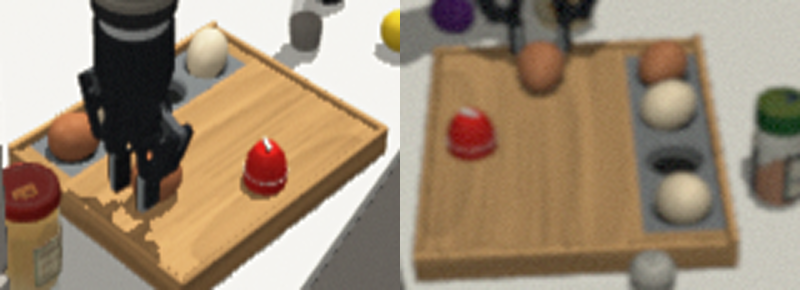

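The notch push is working: brown egg at side-crop (541,67), cream seated, timer untouched. Continuing.

Call:
step_arm([
  [-0.0012, -0.008, 0.001, 0, 0, 0],
  [-0.0024, -0.016, 0.001, 0, 0, 0],
  [-0.0036, -0.024, 0.001, 0, 0, 0],
  [-0.0048, -0.032, 0.001, 0, 0, 0],
  [-0.006, -0.04, 0.001, 0, 0, 0],
])

```text
clock: 8.47
tcp_pos: [0.5452, 0.0755, 0.0528]
orientation: [2.459, 1.955, -0.0]
contact_force: [0.6, 0.3, -0.1]
grip_width: 0.03
gripper_force: 0.4
```

Call:
step_arm([
  [-0.0012, -0.008, 0, 0, 0, 0],
  [-0.0024, -0.016, 0, 0, 0, 0],
  [-0.0036, -0.024, 0, 0, 0, 0],
  [-0.0048, -0.032, 0, 0, 0, 0],
  [-0.006, -0.04, 0, 0, 0, 0],
])

```text
clock: 8.88
tcp_pos: [0.5417, 0.0517, 0.0528]
orientation: [2.459, 1.955, 0.0]
contact_force: [0.6, 0.3, 0.1]
grip_width: 0.0297
gripper_force: 0.4
```

```bash
cat >> h.py <<'E'
def sidelook():
    i=eyes.grab_frame("side");h=cv2.cvtColor(i,cv2.COLOR_RGB2HSV);m=cv2.inRange(h,(3,90,60),(14,190,200));w=np.zeros_like(m);w[172:272,203:313]=m[172:272,203:313]
    N,_,s,c=cv2.connectedComponentsWithStats(w)
    for j in range(1,N):
        if s[j,4]>60:print("brown side",c[j].round(1),s[j],(w2t(plane("side",c[j],.046))*1000).round(1))
E
python3 - <<'E'
from h import *
goto(-.032,-.003,.053,90);sidelook()
E
```

```text
goto [-0.0184 -0.1277  0.0003] rz 0.0002 deg 0.0 now tray [-0.0384  0.0741] 0.0528 w 0.0297 t 8.8833
brown side [287.9 192.8] [280 186  17  15 188] [68.8 88.1]
brown side [249.5 204.1] [241 195  18  20 256] [-37.9  41.6]
brown side [225.9 218.5] [217 208  18  20 104] [-99.2 -18. ]
```

Call:
step_arm([
  [-0.0012, -0.008, 0, 0, 0, 0],
  [-0.0024, -0.016, 0, 0, 0, 0],
  [-0.0036, -0.024, 0, 0, 0, 0],
  [-0.0048, -0.032, 0, 0, 0, 0],
  [-0.006, -0.04, 0, 0, 0, 0],
])

```text
clock: 9.35
tcp_pos: [0.538, 0.0277, 0.0528]
orientation: [2.459, 1.955, -0.0]
contact_force: [0.3, 1.0, 0.0]
grip_width: 0.0297
gripper_force: 0.4
```

Call:
step_arm([
  [-0.0012, -0.008, 0, 0, 0, 0],
  [-0.0024, -0.016, 0, 0, 0, 0],
  [-0.0036, -0.024, 0, 0, 0, 0],
  [-0.0048, -0.032, 0, 0, 0, 0],
  [-0.006, -0.04, 0, 0, 0, 0],
])

```text
clock: 9.77
tcp_pos: [0.5344, 0.0037, 0.0528]
orientation: [2.459, 1.955, -0.0]
contact_force: [0.8, 0.8, 0.0]
grip_width: 0.0296
gripper_force: 0.4
```

Call:
step_arm([
  [-0.0012, -0.008, 0, 0, 0, 0],
  [-0.0024, -0.016, 0, 0, 0, 0],
  [-0.0036, -0.024, 0, 0, 0, 0],
  [-0.0048, -0.032, 0, 0, 0, 0],
  [-0.006, -0.04, 0, 0, 0, 0],
])

```text
clock: 10.18
tcp_pos: [0.5308, -0.0203, 0.0528]
orientation: [2.459, 1.955, 0.0]
contact_force: [-0.1, -0.3, -0.3]
grip_width: 0.0301
gripper_force: 0.4
```

```bash
python3 - <<'E'
from h import *
goto(-.032,-.003,.053,90);sidelook()
E
```

```text
goto [-0.0004 -0.0077  0.0003] rz 0.0002 deg 0.0 now tray [-0.0328  0.0016] 0.0528 w 0.0301 t 10.1833
brown side [287.9 192.8] [280 186  16  15 189] [68.7 88.2]
brown side [225.5 218.5] [217 208  18  20 107] [-100.1  -18. ]
brown side [252.  220.6] [243 210  19  22 277] [-31.9 -31.2]
```

Call:
step_arm([
  [0, -0.007, 0, 0, 0, 0],
  [0, -0.014, 0, 0, 0, 0],
  [0, -0.021, 0, 0, 0, 0],
  [0, -0.028, 0, 0, 0, 0],
  [0, -0.034, 0, 0, 0, 0],
])

```text
clock: 10.65
tcp_pos: [0.531, -0.0408, 0.0528]
orientation: [2.459, 1.955, -0.0]
contact_force: [-0.4, 1.1, 0.6]
grip_width: 0.0298
gripper_force: 0.4
```

Call:
step_arm([
  [0, 0, 0, 0, 0, 0],
  [0.004, 0.016, 0, 0, 0, 0],
  [0.011, 0.05, 0.01, 0, 0, 0],
  [0.011, 0.05, 0.07, 0, 0, 0],
  [0.011, 0.05, 0.13, 0, 0, 0],
])

```text
clock: 11.07
tcp_pos: [0.5362, -0.0074, 0.1303]
orientation: [-2.452, -1.958, 0.004]
contact_force: [0.7, -0.4, -0.3]
grip_width: 0.0295
gripper_force: 0.0
```

```bash
python3 - <<'E'
from h import *
goto(-.072,-.052,.19,10);sidelook()
E
```

```text
goto [-0.0927 -0.0937  0.0994] rz -0.4455 deg -80.2 now tray [-0.0304  0.0153] 0.1303 w 0.0295 t 11.0667
brown side [287.9 192.9] [281 186  16  15 187] [68.7 87.8]
brown side [225.9 218.3] [217 208  18  20 100] [-99.1 -17.3]
brown side [253.6 225.9] [245 216  18  21 272] [-28.1 -53.4]
```

Call:
step_arm([
  [0, 0, 0.06, 0, 0, -0.039],
  [-0.03, -0.03, 0.1, 0, 0, -0.078],
  [-0.06, -0.06, 0.1, 0, 0, -0.117],
  [-0.09, -0.09, 0.1, 0, 0, -0.156],
  [-0.095, -0.105, 0.1, 0, 0, -0.195],
])

```text
clock: 11.53
tcp_pos: [0.4778, -0.0747, 0.191]
orientation: [2.937, 1.111, -0.003]
contact_force: [-1.2, -0.6, 0.2]
grip_width: 0.0296
gripper_force: 0.0
```

Call:
step_arm([
  [0, 0, 0, 0, 0, -0.039],
  [0, 0, 0, 0, 0, -0.078],
  [0, 0, 0, 0, 0, -0.117],
  [0, 0, 0, 0, 0, -0.156],
  [0, 0, 0, 0, 0, -0.195],
])

```text
clock: 11.95
tcp_pos: [0.4806, -0.0722, 0.1909]
orientation: [-3.136, -0.178, -0.0]
contact_force: [-0.2, 0.1, 0.5]
grip_width: 0.0298
gripper_force: 0.0
```

Call:
step_arm([
  [0, 0, 0, 0, 0, -0.039],
  [0, 0, 0, 0, 0, -0.055],
  [0, 0, 0, 0, 0, -0.055],
  [0, 0, 0, 0, 0, -0.055],
])

```text
clock: 12.28
tcp_pos: [0.4807, -0.0724, 0.1908]
orientation: [-3.141, 0.081, -0.0]
contact_force: [0.2, -0.4, -0.7]
grip_width: 0.0297
gripper_force: 0.0
```

```bash
python3 - <<'E'
from h import *
goto(-.072,-.059,.053,10)
i,o=look("pics/w4.png")
E
```

```text
goto [-0.0027  0.0032 -0.2297] rz -0.0002 deg -0.0 now tray [-0.07   -0.0605] 0.1908 w 0.0297 t 12.2833
cream (386, 371) A 409.0 tray [-265.1 -227.3] z37 [-273.8 -233.2] ell [13. 56.] 128
cream (173, 369) A 341.0 tray [-305.6   27.5] z37 [-315.6   30. ] ell [14. 43.] 53
cream (313, 323) A 518.0 tray [-200.2 -119.8] z37 [-206.8 -122.2] ell [16. 57.] 171
cream (125, 294) A 5315.5 tray [-207.1   83.6] z37 [-213.9   87.9] ell [128. 159.] 42
cream (476, 315) A 22190.5 tray [-174.1 -319.7] z37 [-179.8 -328.7] ell [210. 306.] 178
cream (350, 46) A 2177.0 tray [ 67.6 -96.6] z37 [ 69.8 -98.2] ell [46. 61.] 97
cream (198, 24) A 2137.0 tray [65.7 32.8] z37 [67.8 35.5] ell [48. 59.] 130
```

View pics/w4.png

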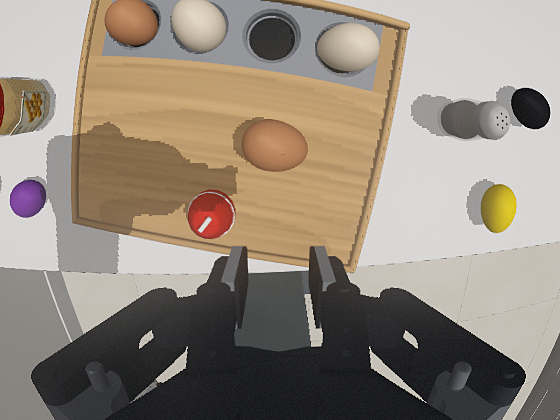

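The brown egg (275,145) lies straight ahead of the tool, in line with the empty mouth (273,40). The cream egg is seated at (350,46). I'll descend and push.

Call:
step_arm([
  [-0.002, 0.001, -0.06, 0, 0, 0],
  [-0.002, 0.001, -0.12, 0, 0, 0],
  [-0.002, 0.001, -0.175, 0, 0, 0],
  [-0.002, 0.001, -0.21, 0, 0, 0],
  [-0.002, 0.001, -0.23, 0, 0, 0],
])

```text
clock: 12.75
tcp_pos: [0.4777, -0.0722, 0.0501]
orientation: [-3.14, 0.083, 0.006]
contact_force: [0.2, -0.5, 0.6]
grip_width: 0.0297
gripper_force: 0.0
```

Call:
step_arm([
  [0, 0, 0, 0, 0, 0],
  [0, 0, 0, 0, 0, 0],
])

```text
clock: 12.92
tcp_pos: [0.4791, -0.0723, 0.0525]
orientation: [-3.14, 0.084, 0.002]
contact_force: [0.8, -0.5, -0.2]
grip_width: 0.0298
gripper_force: 0.0
```

```bash
python3 - <<'E'
from h import *
goto(-.06,-.057,.053,10);goto(.02,-.042,.053,10);sidelook()
E
```

```text
goto [0.0201 0.0018 0.0008] rz 0.0004 deg 0.1 now tray [-0.0715 -0.0608] 0.0525 w 0.0298 t 12.9167
goto [ 0.1556 -0.0038  0.0008] rz 0.0004 deg 0.1 now tray [-0.0715 -0.0608] 0.0525 w 0.0298 t 12.9167
brown side [287.8 192.9] [280 186  16  15 185] [68.4 87.9]
brown side [253.7 225.5] [244 216  19  21 279] [-28.1 -51.9]
```

Call:
step_arm([
  [0.0067, 0, 0, 0, 0, 0],
  [0.0134, 0.001, 0, 0, 0, 0],
  [0.02, 0.001, 0, 0, 0, 0],
  [0.0267, 0.001, 0, 0, 0, 0],
  [0.0333, 0.001, 0, 0, 0, 0],
])

```text
clock: 13.38
tcp_pos: [0.4998, -0.0721, 0.0532]
orientation: [3.14, -0.086, 0.001]
contact_force: [-0.4, -0.8, 0.9]
grip_width: 0.0295
gripper_force: 0.7
```

Call:
step_arm([
  [0.0067, 0, 0, 0, 0, 0],
  [0.0134, 0, 0, 0, 0, 0],
  [0.02, -0.001, 0, 0, 0, 0],
  [0.0267, -0.001, 0, 0, 0, 0],
  [0.0333, -0.001, 0, 0, 0, 0],
])

```text
clock: 13.8
tcp_pos: [0.5197, -0.0726, 0.0527]
orientation: [-3.14, 0.086, 0.0]
contact_force: [0.4, 0.3, 0.1]
grip_width: 0.03
gripper_force: 0.0
```

Call:
step_arm([
  [0.0067, 0, 0, 0, 0, 0],
  [0.0134, 0, 0, 0, 0, 0],
  [0.02, -0.001, 0, 0, 0, 0],
  [0.0267, -0.001, 0, 0, 0, 0],
  [0.0333, -0.002, 0, 0, 0, 0],
])

```text
clock: 14.22
tcp_pos: [0.5397, -0.0737, 0.0528]
orientation: [-3.14, 0.085, -0.0]
contact_force: [0.3, 0.1, -0.1]
grip_width: 0.0299
gripper_force: 0.0
```

```bash
python3 - <<'E'
from h import *
goto(.02,-.042,.053,10);sidelook()
E
```

```text
goto [ 0.0547 -0.0015  0.0004] rz 0.0007 deg 0.1 now tray [-0.0122 -0.0485] 0.0528 w 0.0299 t 14.2167
brown side [287.9 192.9] [281 186  16  15 188] [68.7 87.5]
brown side [225.8 218.3] [217 208  18  20  98] [-99.3 -17.3]
brown side [274.6 225.4] [267 215  17  22 276] [ 24.7 -54.9]
```

The brown egg ran straight along +x to about (25,-53) and needs about 19 mm of +y before dropping in. I'll back off, lift and measure it.

Call:
step_arm([
  [-0.02, 0, 0, 0, 0, 0],
  [-0.04, 0, 0.04, 0, 0, 0],
  [-0.05, 0, 0.1, 0, 0, 0],
  [-0.05, 0, 0.16, 0, 0, 0],
  [-0.05, 0, 0.2, 0, 0, 0],
], jaw=0.8)

```text
clock: 14.68
tcp_pos: [0.5097, -0.0738, 0.1757]
orientation: [3.14, -0.086, 0.004]
contact_force: [0.3, -0.7, -0.1]
grip_width: 0.0172
gripper_force: 0.0
```

```bash
python3 - <<'E'
from h import *
o=r.get_obs();i=eyes.grab_frame("wrist");cv2.imwrite("pics/w5.png",i[:,:,::-1])
h=cv2.cvtColor(cv2.imread("pics/w4.png"),cv2.COLOR_BGR2HSV);print(h[135:156:10,255:300:10].tolist(), h[100,220],h[170,320])
h=cv2.cvtColor(i,cv2.COLOR_RGB2HSV);m=cv2.morphologyEx(cv2.inRange(h,(5,100,60),(12,190,255)),cv2.MORPH_OPEN,np.ones((5,5)))
for k in cv2.findContours(m,0,2)[0]:
    if cv2.contourArea(k)>300:
        k=cv2.convexHull(k);M=cv2.moments(k);c=(M["m10"]/M["m00"],M["m01"]/M["m00"]);print(np.round(c),cv2.contourArea(k),(w2t(wplane(c,.046,o))*1000).round(1),cv2.fitEllipse(k))
look();goto(.010,-.092,.2,70);sidelook()
E
```

```text
[[[13, 133, 173], [13, 121, 188], [13, 131, 187], [13, 125, 184], [13, 125, 174]], [[13, 128, 177], [12, 120, 192], [13, 115, 198], [13, 125, 190], [13, 125, 185]], [[13, 127, 168], [13, 128, 180], [13, 125, 185], [13, 130, 185], [13, 125, 181]]] [ 17 102 192] [ 17 109 191]
cream (98, 313) A 1470.5 tray [-201.8  120.4] z37 [-209.8  126. ] ell [ 67. 142.] 36
cream (495, 333) A 15058.5 tray [-161.5 -349. ] z37 [-168.1 -359.5] ell [157. 251.] 178
cream (352, 81) A 2434.0 tray [ 68.3 -96.1] z37 [ 69.6 -97.9] ell [50. 64.] 96
cream (194, 57) A 2476.0 tray [66.9 33.2] z37 [68.2 35.8] ell [51. 63.] 136
goto [ 0.0657 -0.0785  0.0379] rz 0.3342 deg 60.2 now tray [-0.039 -0.055] 0.1772 w 0.0171 t 14.7833
brown side [287.8 192.8] [281 186  15  15 187] [68.5 88.3]
brown side [225.9 218.7] [217 208  19  20  98] [-99.1 -18.7]
brown side [275.9 225.7] [268 216  17  21 267] [ 28.  -56.4]
```

```bash
cat >> h.py <<'E'
def wbrown():
    o=r.get_obs();i=eyes.grab_frame("wrist");h=cv2.cvtColor(i,cv2.COLOR_RGB2HSV);m=cv2.morphologyEx(cv2.inRange(h,(5,110,60),(14,200,255)),cv2.MORPH_OPEN,np.ones((5,5)))
    for k in cv2.findContours(m,0,2)[0]:
        if cv2.contourArea(k)>500:
            k=cv2.convexHull(k);M=cv2.moments(k);c=(M["m10"]/M["m00"],M["m01"]/M["m00"]);e=cv2.fitEllipse(k);print("wb",np.round(c),cv2.contourArea(k),(w2t(wplane(c,.046,o))*1000).round(1),np.round(e[1]),round(e[2]))
E
python3 - <<'E'
from h import *
wbrown();sidelook()
E
```

```text
wb [288. 118.] 3020.0 [ 26.4 -51.1] [55. 71.] 111
wb [122.  50.] 2185.0 [66.1 97.2] [49. 57.] 116
brown side [288.  192.9] [281 186  17  15 188] [68.9 87.6]
brown side [226.  218.5] [217 208  19  20 107] [-99.  -18.1]
brown side [275.5 225.3] [268 216  17  21 264] [ 27.1 -54.6]
```

View pics/w5.png

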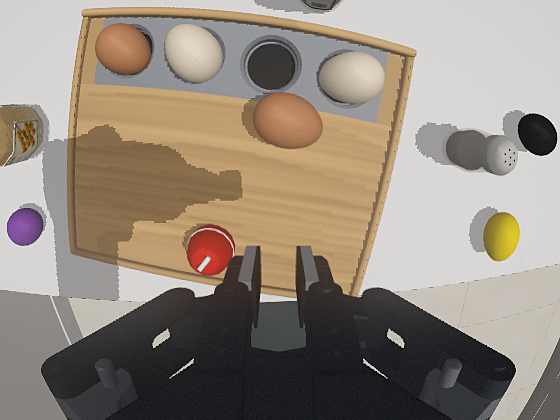

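The brown egg is at (288,119), 20 mm to the -y side of its mouth (271,65), and the gap to the seated cream egg (351,77) is small. I'll turn to heading 65° and nudge it +y.

Call:
step_arm([
  [0, -0.03, 0.03, 0, 0, 0.039],
  [0.02, -0.06, 0.03, 0, 0, 0.078],
  [0.04, -0.08, 0.03, 0, 0, 0.117],
  [0.06, -0.08, 0.03, 0, 0, 0.156],
  [0.066, -0.08, 0.03, 0, 0, 0.195],
])

```text
clock: 15.35
tcp_pos: [0.5494, -0.1227, 0.1889]
orientation: [-3.017, -0.872, 0.003]
contact_force: [-0.4, 0.9, -0.1]
grip_width: 0.0169
gripper_force: 0.0
```

Call:
step_arm([
  [0, 0, 0, 0, 0, 0.039],
  [0, 0, 0, 0, 0, 0.078],
  [0, 0, 0, 0, 0, 0.111],
  [0, 0, 0, 0, 0, 0.111],
  [0, 0, 0, 0, 0, 0.111],
])

```text
clock: 15.77
tcp_pos: [0.548, -0.1217, 0.1892]
orientation: [-2.824, -1.371, 0.003]
contact_force: [0.6, -0.9, -0.2]
grip_width: 0.0168
gripper_force: 0.0
```

```bash
python3 - <<'E'
from h import *
goto(.010,-.093,.055,65);wbrown();sidelook()
E
```

```text
goto [ 0.0055 -0.0005 -0.2237] rz 0.0013 deg 0.2 now tray [ 0.0067 -0.0934] 0.1892 w 0.0168 t 15.7667
wb [278. 142.] 2647.0 [ 24.8 -51.5] [52. 66.] 164
brown side [287.8 192.9] [281 186  16  15 189] [68.4 87.5]
brown side [226.  218.2] [217 208  18  20 100] [-98.8 -16.8]
brown side [275.4 225.7] [267 215  18  22 273] [ 26.7 -56.6]
```

Call:
step_arm([
  [0.002, 0, -0.05, 0, 0, 0],
  [0.002, 0, -0.1, 0, 0, 0],
  [0.002, 0, -0.15, 0, 0, 0],
  [0.002, 0, -0.2, 0, 0, 0],
  [0.002, 0, -0.223, 0, 0, 0],
])

```text
clock: 16.28
tcp_pos: [0.5477, -0.1215, 0.0533]
orientation: [-2.823, -1.372, 0.006]
contact_force: [-0.9, 0.2, -0.4]
grip_width: 0.0167
gripper_force: 0.0
```

Call:
step_arm([
  [0, 0, 0, 0, 0, 0],
  [0, 0, 0, 0, 0, 0],
])

```text
clock: 16.45
tcp_pos: [0.5497, -0.1215, 0.0565]
orientation: [-2.824, -1.374, 0.002]
contact_force: [0.3, 0.7, 0.9]
grip_width: 0.0172
gripper_force: 0.0
```

```bash
python3 - <<'E'
from h import *
goto(.010,-.093,.055,65);goto(.018,-.073,.055,65);wbrown()
E
```

```text
goto [ 0.0027 -0.0009 -0.0025] rz 0.0006 deg 0.1 now tray [ 0.0083 -0.0929] 0.0565 w 0.0172 t 16.45
goto [ 0.0232  0.0286 -0.0025] rz 0.0006 deg 0.1 now tray [ 0.0083 -0.0929] 0.0565 w 0.0172 t 16.45
wb [274. 173.] 9811.0 [ 25.1 -51.1] [101. 125.] 164
```

Call:
step_arm([
  [0.0025, 0.0043, -0.002, 0, 0, 0],
  [0.005, 0.0086, -0.002, 0, 0, 0],
  [0.0075, 0.0129, -0.002, 0, 0, 0],
  [0.01, 0.0172, -0.002, 0, 0, 0],
  [0.0125, 0.0215, -0.002, 0, 0, 0],
])

```text
clock: 16.92
tcp_pos: [0.5581, -0.1088, 0.0564]
orientation: [2.824, 1.376, 0.001]
contact_force: [-1.1, -1.3, -0.4]
grip_width: 0.017
gripper_force: 0.4
```

Call:
step_arm([
  [0.0023, 0.0044, 0, 0, 0, 0],
  [0.0046, 0.0088, 0, 0, 0, 0],
  [0.0069, 0.0132, 0, 0, 0, 0],
  [0.0069, 0.0132, 0, 0, 0, 0],
])

```text
clock: 17.25
tcp_pos: [0.5621, -0.1002, 0.0559]
orientation: [-2.823, -1.377, -0.001]
contact_force: [0.2, -1.3, 0.6]
grip_width: 0.0174
gripper_force: 0.5
```

```bash
python3 - <<'E'
from h import *
goto(.018,-.063,.055,65);wbrown();sidelook()
E
```

```text
goto [ 0.0062  0.0093 -0.0015] rz 0.0 deg 0.0 now tray [ 0.0156 -0.0693] 0.0559 w 0.0174 t 17.25
wb [269. 191.] 9570.5 [ 26.8 -33.5] [100. 123.] 160
brown side [290.5 191.9] [286 186  10  13 116] [76.1 91.9]
brown side [225.7 218. ] [217 207  18  21 106] [-99.8 -15.9]
```

Call:
step_arm([
  [0.0023, 0.0044, 0, 0, 0, 0],
  [0.004, 0.008, 0, 0, 0, 0],
  [0.004, 0.008, 0, 0, 0, 0],
])

```text
clock: 17.6
tcp_pos: [0.5643, -0.0955, 0.0558]
orientation: [-2.824, -1.377, -0.001]
contact_force: [-0.1, -0.3, -0.1]
grip_width: 0.017
gripper_force: 0.3
```

Call:
step_arm([
  [-0.016, -0.02, 0, 0, 0, 0],
  [-0.033, -0.04, 0.01, 0, 0, 0],
  [-0.04, -0.045, 0.06, 0, 0, 0],
  [-0.04, -0.045, 0.12, 0, 0, 0],
  [-0.04, -0.045, 0.18, 0, 0, 0],
], jaw=0.65)

```text
clock: 18.02
tcp_pos: [0.5379, -0.1246, 0.1641]
orientation: [-2.824, -1.373, 0.004]
contact_force: [1.3, -0.7, 0.2]
grip_width: 0.0298
gripper_force: 0.0
```

```bash
python3 - <<'E'
from h import *
goto(-.03,-.034,.19,0);wbrown();sidelook()
E
```

```text
goto [-0.0206  0.1151  0.0432] rz -0.3603 deg -64.9 now tray [-0.0024 -0.0985] 0.1641 w 0.0298 t 18.0167
wb [277. 106.] 3313.5 [ 27.6 -29.2] [58. 74.] 160
brown side [287.9 192.7] [281 186  16  15 193] [68.8 88.8]
brown side [225.6 218. ] [217 208  18  21 103] [-99.9 -15.6]
brown side [275.8 220. ] [267 210  17  21 253] [ 28.7 -33.1]
```

Call:
step_arm([
  [-0.03, 0.02, 0.04, 0, 0, -0.039],
  [-0.03, 0.05, 0.04, 0, 0, -0.078],
  [-0.02, 0.08, 0.04, 0, 0, -0.117],
  [-0.01, 0.11, 0.04, 0, 0, -0.156],
  [-0.008, 0.113, 0.04, 0, 0, -0.195],
])

```text
clock: 18.53
tcp_pos: [0.5353, -0.0523, 0.1876]
orientation: [-3.107, -0.457, -0.001]
contact_force: [-1.0, 0.6, -0.2]
grip_width: 0.0297
gripper_force: 0.0
```

Call:
step_arm([
  [0, 0, 0, 0, 0, -0.039],
  [0, 0, 0, 0, 0, -0.078],
  [0, 0, 0, 0, 0, -0.117],
  [0, 0, 0, 0, 0, -0.156],
  [0, 0, 0, 0, 0, -0.165],
])

```text
clock: 18.95
tcp_pos: [0.5343, -0.0563, 0.187]
orientation: [3.12, -0.362, -0.002]
contact_force: [0.7, -0.0, -0.1]
grip_width: 0.0295
gripper_force: 0.0
```

```bash
python3 - <<'E'
from h import *
goto(-.02,-.033,.053,0);wbrown()
E
```

```text
goto [ 0.002  -0.0009 -0.2234] rz 0.0014 deg 0.3 now tray [-0.0213 -0.0327] 0.187 w 0.0295 t 18.95
wb [274. 137.] 2738.0 [ 27.7 -29.2] [52. 68.] 95
wb [129.  99.] 2083.0 [66.9 97.9] [47. 57.] 108
```

Call:
step_arm([
  [-0.003, 0.001, -0.05, 0, 0, 0],
  [-0.003, 0.001, -0.1, 0, 0, 0],
  [-0.003, 0.001, -0.15, 0, 0, 0],
  [-0.003, 0.001, -0.2, 0, 0, 0],
  [-0.003, 0.001, -0.223, 0, 0, 0],
])

```text
clock: 19.42
tcp_pos: [0.5305, -0.0555, 0.0503]
orientation: [3.122, -0.35, -0.008]
contact_force: [-0.5, 0.5, -0.1]
grip_width: 0.0298
gripper_force: 0.0
```

Call:
step_arm([
  [0.005, -0.001, 0, 0, 0, 0],
  [0.01, -0.002, 0, 0, 0, 0],
  [0.015, -0.003, 0, 0, 0, 0],
  [0.02, -0.004, 0, 0, 0, 0],
  [0.025, -0.005, 0, 0, 0, 0],
])

```text
clock: 19.83
tcp_pos: [0.5499, -0.0581, 0.0554]
orientation: [-3.122, 0.352, -0.004]
contact_force: [-0.1, 0.5, -0.2]
grip_width: 0.0296
gripper_force: 0.0
```

Call:
step_arm([
  [0.005, -0.001, 0, 0, 0, 0],
  [0.01, -0.002, 0, 0, 0, 0],
  [0.015, -0.003, 0, 0, 0, 0],
  [0.02, -0.004, 0, 0, 0, 0],
  [0.025, -0.005, 0, 0, 0, 0],
])

```text
clock: 20.25
tcp_pos: [0.5636, -0.0608, 0.054]
orientation: [3.122, -0.351, -0.001]
contact_force: [-0.7, 0.3, 1.9]
grip_width: 0.0297
gripper_force: 0.7
```

```bash
python3 - <<'E'
from h import *
goto(.022,-.033,.053,0);wbrown();sidelook()
E
```

```text
goto [ 0.0215 -0.0092 -0.0017] rz -0.0008 deg -0.2 now tray [ 0.0082 -0.0305] 0.054 w 0.0297 t 20.25
wb [276. 210.] 9831.0 [ 36.3 -29. ] [ 99. 127.] 94
wb [ 39. 149.] 5264.0 [68.4 93.1] [78. 88.] 127
brown side [287.8 192.9] [281 186  15  15 184] [68.4 87.8]
brown side [226.2 218.2] [217 208  18  20  95] [-98.5 -16.6]
brown side [280.  219.9] [273 210  15  21 245] [ 39.7 -33.4]
```

Good, the egg is at about (38,-31). I'll push another 12 mm or so, gently.

Call:
step_arm([
  [0.004, -0.001, 0, 0, 0, 0],
  [0.008, -0.002, 0, 0, 0, 0],
  [0.012, -0.003, 0, 0, 0, 0],
  [0.016, -0.004, 0, 0, 0, 0],
  [0.019, -0.005, 0, 0, 0, 0],
])

```text
clock: 20.77
tcp_pos: [0.5755, -0.0639, 0.0541]
orientation: [-3.122, 0.351, -0.001]
contact_force: [-0.0, -1.1, 0.3]
grip_width: 0.0302
gripper_force: 0.0
```

Call:
step_arm([
  [0.003, -0.001, 0, 0, 0, 0],
  [0.006, -0.002, 0, 0, 0, 0],
  [0.006, -0.002, 0, 0, 0, 0],
  [0.006, -0.002, 0, 0, 0, 0],
  [0.006, -0.002, 0, 0, 0, 0],
])

```text
clock: 21.18
tcp_pos: [0.5784, -0.065, 0.054]
orientation: [3.122, -0.351, -0.0]
contact_force: [-0.4, -0.4, -0.2]
grip_width: 0.0295
gripper_force: 0.0
```

```bash
python3 - <<'E'
from h import *
goto(.022,-.033,.053,0);wbrown();sidelook()
E
```

```text
goto [-0.0032 -0.0022 -0.0016] rz -0.0008 deg -0.1 now tray [ 0.0236 -0.0313] 0.054 w 0.0295 t 21.1833
wb [ 41. 176.] 5233.5 [69.5 93.3] [76. 88.] 130
wb [277. 168.] 8985.0 [ 70.6 -30.1] [ 94. 123.] 100
wb [351.   8.] 642.0 [141.  -61.5] [16. 57.] 102
brown side [288.3 192.6] [281 185  16  17 176] [69.9 89.2]
brown side [225.9 218.7] [217 208  19  20  98] [-99.  -18.8]
brown side [291.4 222.5] [284 214  16  18 237] [ 68.  -45.9]
```

The brown egg dropped in. I'll retract and verify from above.

Call:
step_arm([
  [-0.02, 0.005, 0, 0, 0, 0],
  [-0.04, 0.01, 0.02, 0, 0, 0],
  [-0.06, 0.014, 0.08, 0, 0, 0],
  [-0.07, 0.016, 0.14, 0, 0, 0],
  [-0.07, 0.016, 0.2, 0, 0, 0],
])

```text
clock: 21.7
tcp_pos: [0.5342, -0.055, 0.1748]
orientation: [3.122, -0.35, -0.005]
contact_force: [0.6, -0.7, -0.3]
grip_width: 0.0301
gripper_force: 0.0
```

Call:
step_arm([
  [0, 0, 0.06, 0, 0, 0],
  [0, 0, 0.08, 0, 0, 0],
  [0, 0, 0.08, 0, 0, 0],
  [0, 0, 0.08, 0, 0, 0],
  [0, 0, 0.08, 0, 0, 0],
])

```text
clock: 22.12
tcp_pos: [0.5355, -0.0555, 0.2206]
orientation: [3.122, -0.351, -0.004]
contact_force: [0.0, -0.1, -0.6]
grip_width: 0.0301
gripper_force: 0.0
```

```bash
python3 - <<'E'
from h import *
wbrown();look();sidelook();print(r.get_obs()["clock"],r.get_obs()["tcp_pos"])
E
```

```text
wb [145.  99.] 1729.0 [67.1 98.4] [43. 53.] 110
wb [277.  93.] 2016.0 [ 66.9 -29.8] [45. 58.] 99
cream (386, 371) A 409.0 tray [-274.4 -177.3] z37 [-284.1 -181.6] ell [13. 56.] 128
cream (170, 371) A 403.5 tray [-274.9  113.9] z37 [-284.6  118.2] ell [14. 52.] 51
cream (243, 328) A 481.0 tray [-190.1    9.2] z37 [-197.2   10.4] ell [17. 46.] 9
cream (488, 319) A 24017.5 tray [-203.5 -319.8] z37 [-211.1 -328.4] ell [199. 582.] 84
cream (348, 93) A 1881.0 tray [ 69.1 -95.8] z37 [ 69.6 -97.7] ell [44. 56.] 87
cream (208, 94) A 1981.5 tray [67.8 34.1] z37 [68.3 36. ] ell [45. 57.] 128
brown side [287.9 192.9] [281 186  16  15 187] [68.7 87.8]
brown side [225.7 219. ] [217 208  18  20 105] [-99.5 -20.1]
brown side [291.6 222.4] [284 214  16  18 233] [ 68.4 -45.6]
22.2667 [ 0.53558011 -0.05537253  0.2203305 ]
```

All four eggs are within about 3 mm of their pocket centres and not moving, and the timer has not moved. Handing in.

```bash
python3 -c "
from bench import r
print(r.hand_in())"
```

```text
the job is handed in; nothing more can be done
None
```

I rolled both loose eggs into the two empty pockets and handed the job in at about 22 s; on the last camera check all four eggs lay within about 3 mm of their pocket centres and the timer had not moved, but I didn't re-measure the jars and hand-in gave no verdict.

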